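Stack a pendant blank in the hand press and hold it clamped

TASK

On the jeweller's bench, lay the wide disc flat and centred on the round steel plate of the hand press, then lay the narrow disc centred on top of it, letting go of each. Then bring the press's sprung lever down by its wooden handle so that the foot bears on the stack, and press until the foot is pushed about halfway (8 mm) into its barrel; finish while still holding the handle there, neither letting go nor putting anything away. Leave the hammer, the pliers and the tin where they lie.

Things in the scene. Friction and masses are not known exactly. Their poses are not given: they have to be found in the camera images.
- press: Fixed bench hand press: grey base slab 235 x 110 mm, 25 mm high, from x = -62 to +172 mm in its own frame; two cheeks 75 mm high at the hinge. Origin on the bench under the plate's centre; +x from the plate to the lever's hinge (away from the robot, turned up to 0.3 rad), +y along the hinge axis, +z up.
- plate (a point): Centre of the top face of the press's round steel plate, 68 mm across; 33 mm above the bench, over the press origin. The point's axes are those of the press.
- hinge (a point): Point on the lever's hinge axis, midway between the cheeks: 120 mm along press +x from the plate centre, 57 mm above the bench. When the lever is level, the handle's centre line is 210 mm from here towards press -x (90 mm to the -x side of the plate centre) and 45 mm higher than here (102 mm above the bench).
- lever (a joint): Angle of the sprung lever, rad: 0 = raised rest, 1.257 rad (72 degrees) above level; grows as the handle comes down in an arc about the hinge towards press -x; 1.257 = level, stop 1.36. With both discs stacked the foot touches at about 1.19 and is 8 mm in at 1.257. Spring alone: 1 to 3 N at the handle, about 7 N with the foot halfway in. Let go, it springs up.
- handle (a point): Middle of the wooden cross-bar on the lever's end: round, 16 mm thick, 130 mm long, along press y. At rest 98 mm to the +x side of the plate centre, 271 mm above the bench. A 14 mm stem joins its middle: grip it from above some 42 mm to either side, fingers closing along press x (it turns in the fingers as the lever swings), or push it down from above.
- foot (a joint): How far the sprung foot is pushed into its barrel on the lever, m: 0 free, 0.016 fully in; about 0.8 N per mm. The gap between foot pad and the barrel's lower end is 16 mm when free, 8 mm when halfway in. Once the foot touches, 1 mm of its travel takes 1.75 mm at the handle.
- wide_disc: The wide, flat solid brass disc, 54 mm diameter, 12 mm thick, about 0.22 kg, lying on the bench to the left or right of the press. Origin at the centre of its underside, z up.
- narrow_disc: The narrow, flat solid mother-of-pearl disc, 38 mm diameter, 12 mm thick, about 0.04 kg, lying on the bench on the other side of the press. Origin at the centre of its underside, z up.
- hammer: Bystander: small hammer about 270 mm long, under 40 mm high, lying on the bench at the far left; leave it.
- pliers: Bystander: pliers 155 mm long, 10 mm high, lying on the bench at the far right; leave them.
- tin: Bystander: closed round tin 56 mm diameter, 45 mm high, standing to the right of the press; origin at the centre of its underside; leave it.
- foot_face (a point): Centre of the underside of the foot, a black rubber pad 28 mm across, 8 mm thick, under a 26 mm barrel, 120 mm from the hinge; over the plate centre when the lever is level. At rest its nearest edge is 71 mm from the plate's axis on the +x side, 165 mm above the bench: over the plate, keep the long side of the gripper along press y.
Mind the look-alikes: they are no part of the job. There is more than one size of the wide_disc; the one meant has the size given above.

How it is judged:
By the outcome, as a careful person would: the job done as asked, in the order asked, and still so for the second after the job is handed in, while the arm keeps its last pose, push and grip.
It also fails if it takes over 72 s, if anything falls off the work surface, if the arm or the gripper's body presses on something with over 40 N, if the wrist force passes 120 N, or if a joint passes its speed limit or range.

ROBOT

A 7-joint arm with a two-finger parallel gripper is mounted at the origin on the work surface. World frame = base frame: x ahead of the robot, y to its left, z up, the work surface at z = 0. Lengths are in mm, angles in degrees, forces in N, time in s.
With the tool pointing down it reaches from about 400 to 875 mm from the base axis. Payload 6.5 kg.
Tool frame: the origin (TCP) lies on the centre line of the jaws, within the pads' length; the fingertips stand 19 mm ahead of it and the grasp point (between the pads) is the TCP (env.tips_ahead is the z of the fingertips in the tool frame, in mm); z points along the fingers, x is the direction in which the jaws open and shut, and the axes are right-handed (so a half turn about z gives the same grasp; the last joint's range is limited). The gripper opens to 85 mm and grips with 20 to 120 N. Pads are 22 mm wide; open, the fingers measure 114 mm over their backs; the gripper's body (76 mm by 85 mm) begins 54 mm behind the grasp point. The pads swing forward as they close: fully open they stand 13 mm farther back than shut.
Start: joints at [65.019, 30.733, -0.252, 88.115, 0.149, 61.152, -4.079], TCP at [234.925, -606.053, 250.29] pointing down, gripper open.
Joint ranges: [-154.64, 154.64], [-21.42, 123.67], [-72.66, 72.17], [13.99, 137.28], [-74.86, 254.86], [10.95, 109.41], [-158.01, 158.01]. Speed limits (degrees/s): [136.94, 136.94, 180, 180, 180, 180, 180].

INTERFACE

Orientations are given as a 3x3 rotation matrix whose columns are the frame's x, y, z axes.
In Python, from plant import env gives the robot as it stands.
- The arm moves only by the tool drive_tool, never from a script. Its argument "commands" is a list of rows, each an object of numbers: "wx", "wy", "wz": the turn, a rotation vector about the tool's x, y, z in rad; "tx", "ty", "tz": the shift along the tool's x, y, z in mm; "grip": the finger opening in mm, from 0 to 85.4. A call has 1 to 20 rows; each row is the pose to reach, as a shift and turn from the pose commanded when the call began, along the tool's axes at that moment; what a row does not reach only later rows make up. A row lasts 1/10 s, in which the tool goes at most 50 mm and 8.59 degrees, less where a joint would pass 70% of its speed; a pose out of reach is approached as far as the arm can. A call with a gripper value outside its range is refused whole. The fingers move at their own pace and stop on an object; the grip force is fixed at half the most. Time passes only in rows, so rows that repeat a pose let the fingers close. It gives the time, the measured TCP pose, the force and the opening at its end, in the units of the state.
- env.get_obs(): the state, without advancing time (a new reading comes with each control period).
- env.snapshot(name): name is "scene" or "top" or "wrist"; returns a dict with "img" (480x640x3 uint8, blue, green, red), "fx", "fy", "cx", "cy" (pixels), "k1" (the pictures are not rectified: a ray, as slopes to the right and down, at radius r is drawn at 1 + k1 r^2 times it, then the intrinsics apply), "extrinsics" (4x4, takes a point from camera to world coordinates). Camera axes: x right, y down, z forward; pixel columns grow to the right and rows downward; lengths in mm; the calibration is good to about 2 mm. A picture is of the moment at which its call begins. There is no depth.
- env.sign_off(): hands the job in, once; it reports no verdict.
The state is a dict: "t": time; "qpos": joint angles; "joint_vel": joint speeds; "tau": joint torques, N m; "position": TCP position; "orientation": TCP orientation; "ft_force": force on the tool from outside, world axes, zero at the start; "ft_torque": the same for the moment, N m; "opening": opening from 0.0 (shut) to 1.0 (fully open).
Only numpy, scipy, OpenCV 4.12 (cv2) and the standard library are available. Lean on these libraries where they do the work, as an engineer would, in place of code of your own. Each camera call takes 0.05 s, during which the arm holds its last target. There are 200 camera calls.

## Working session

There is one attempt and no reset: what is moved stays moved. The work goes in short steps, Python scripts to look and compute and a tool call to move; the robot and the scene stay as the last step left them, time stands still between calls to the robot, and variables do not carry over. Pictures are saved under pics/ and viewed, about 8 in all and at most 12, crops included, and the job is handed in when it is done.

Besides the shell and the picture viewer there is one more tool, called after "Call:" as name(argument=value, ...), one argument or row to a line, values as JSON. drive_tool: Moves the arm, as the interface text tells. Its arguments: {"type":"object","properties":{"commands":{"type":"array","items":{"type":"object","properties":{"wx":{"type":"number"},"wy":{"type":"number"},"wz":{"type":"number"},"tx":{"type":"number"},"ty":{"type":"number"},"tz":{"type":"number"},"grip":{"type":"number"}}}}},"required":["commands"]}

```bash
mkdir -p pics
cat > h.py <<'E'
import numpy as np, cv2
from plant import env
def snap(cam,name):
    s=env.snapshot(cam); cv2.imwrite(f'pics/{name}.png',s['img'])
    np.savez(f'pics/{name}.npz',**{k:s[k] for k in ('img','fx','fy','cx','cy','k1','extrinsics')}); return s
def load(name): return dict(np.load(f'pics/{name}.npz'))
def ray(s,u,v):
    xd=(u-s['cx'])/s['fx']; yd=(v-s['cy'])/s['fy']; x,y=xd,yd
    for _ in range(20):
        f=1+s['k1']*(x*x+y*y); x,y=xd/f,yd/f
    T=s['extrinsics']; return T[:3,3],T[:3,:3]@np.array([x,y,1])
def atz(s,u,v,z):
    o,d=ray(s,u,v); return o+d*(z-o[2])/d[2]
def proj(s,p):
    T=s['extrinsics']; c=T[:3,:3].T@(np.asarray(p,float)-T[:3,3]); x,y=c[:2]/c[2]; f=1+s['k1']*(x*x+y*y)
    return np.array([s['fx']*x*f+s['cx'],s['fy']*y*f+s['cy']])
E
python3 - <<'E'
from h import *
for c in('top','scene'):
    s=snap(c,c+'0'); print(c,s['fx'],s['k1'],s['extrinsics'].round(2).tolist())
o=env.get_obs(); print(o['t'],o['position'],np.round(o['orientation'],3).tolist(),o['ft_force'],env.tips_ahead)
E
```

```text
top 607.9937112443204 -0.1560746098843939 [[-0.02, -0.99, 0.14, 321.27], [-1.0, 0.02, -0.01, -2.19], [0.01, -0.14, -0.99, 1654.41], [0.0, 0.0, 0.0, 1.0]]
scene 527.084713582849 -0.12009622900236172 [[0.8, 0.44, -0.4, 1025.18], [0.6, -0.59, 0.55, -666.46], [0.0, -0.68, -0.73, 1051.53], [0.0, 0.0, 0.0, 1.0]]
0.1 [ 234.72274569 -605.54714541  249.47721268] [[0.361, -0.932, -0.001], [-0.932, -0.361, 0.001], [-0.002, 0.0, -1.0]] [ 0.49280056 -0.40324179  1.13726046] 19.0
```

View pics/top0.png

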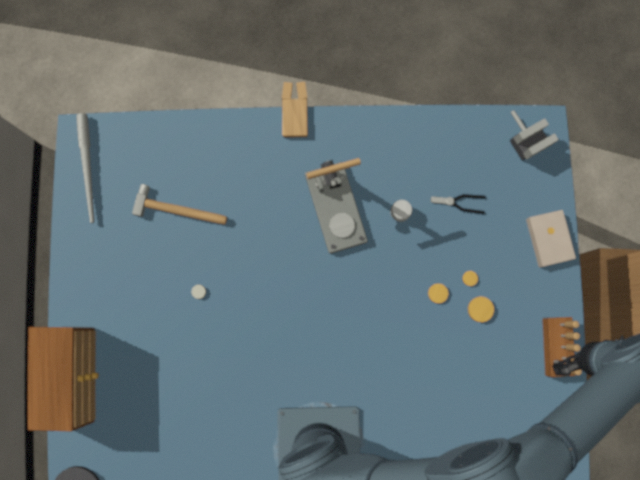

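View pics/scene0.png

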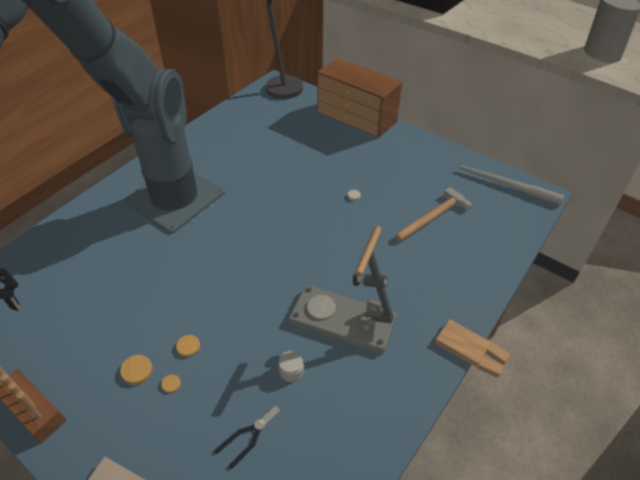

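The top view shows three brass discs at (438,293), (471,278) and (481,309), the pearl disc at (199,292), the plate at about (342,225) and the tin at (402,210). Next I'll measure the brass disc sizes, in an enlarged crop that also includes the press.

Run:
```python
from h import *
s=load('top0'); im=s['img']
hsv=cv2.cvtColor(im,cv2.COLOR_BGR2HSV)
m=cv2.inRange(hsv,(12,110,90),(32,255,255)); m[:, :420]=0; m[:260]=0;m[330:]=0;m[:,510:]=0
n,l,st,c=cv2.connectedComponentsWithStats(m)
for i in range(1,n):
    if st[i,4]>60:
        A=st[i,4]; P=atz(s,*c[i],12); q=[atz(s,c[i][0]+dx,c[i][1]+dy,12) for dx,dy in((1,0),(0,1))]
        print('brass',c[i].round(1),A,P.round(1),'diam',2*np.sqrt(A*np.linalg.norm(np.cross(q[0]-P,q[1]-P))/np.pi))
m=cv2.inRange(im,(120,140,140),(255,255,255)); m[:, 212:]=0;m[:,:185]=0;m[:280]=0;m[305:]=0
v,u=np.nonzero(m); print('pearl',u.mean(),v.mean(),len(u),atz(s,u.mean(),v.mean(),12))
a=cv2.resize(im[145:265,295:375],None,fx=5,fy=5,interpolation=2)
b=cv2.resize(im[255:335,420:500],None,fx=4.9,fy=5,interpolation=2)
c=np.zeros((600,800,3),np.uint8); c[:600,:400]=a; c[:400,400:792]=b; cv2.imwrite('pics/c1.png',c)
```

```text
brass [469.9 278.2] 163 [ 442.8 -424.3   12. ] diam 39.9245732764447
brass [438.  293.1] 286 [ 404.5 -333.7   12. ] diam 52.237622608185646
brass [480.8 309.1] 484 [ 357.6 -450.5   12. ] diam 68.47664450679424
pearl 197.70886075949366 291.19620253164555 158 [422.77983304 318.44912747  12.        ]
```

View pics/c1.png

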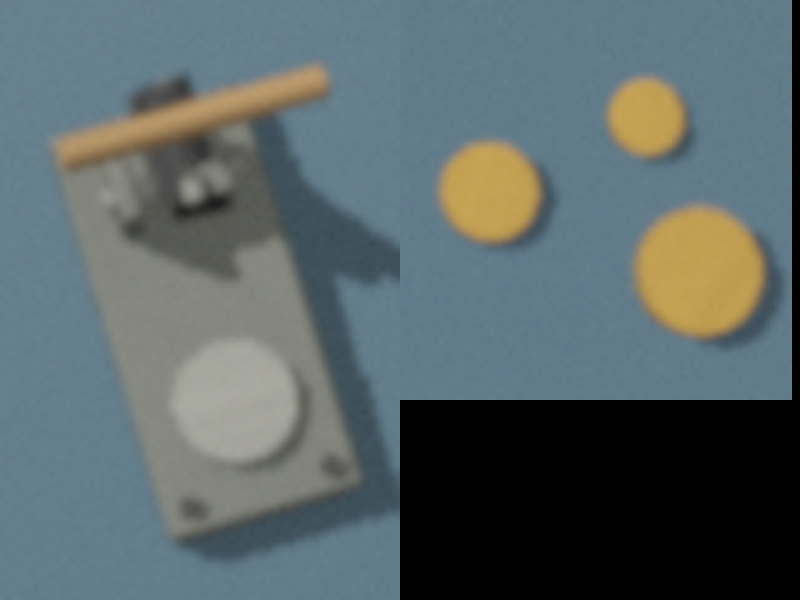

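Run:
```python
from h import *
s=load('top0'); f=lambda u,v,z:atz(s,u/5+295-.4,v/5+145-.4,z)
P=f(236,402,33); print('plate',P)
a=f(172,540,25);b=f(358,483,25); print(a,b,np.linalg.norm(a-b)); e=(b-a)/np.linalg.norm(b-a); print('y dir yaw from corners',np.degrees(np.arctan2(-e[0],-e[1]))*1)
h1=f(65,155,271);h2=f(322,80,271); e=h1-h2; print('handle',h1,h2,np.linalg.norm(e), (h1+h2)/2); print(np.degrees(np.arctan2(-e[0],e[1])))
m=((a+b)/2)-P; print('front->plate yaw',np.degrees(np.arctan2(-m[1],-m[0])),np.linalg.norm(m[:2]))
o=env.get_obs(); x=o['orientation'][:,0]; print('tool x yaw',np.degrees(np.arctan2(x[1],x[0])))
```

```text
plate [593.35774349 -75.66500343  33.        ]
[519.8343186  -39.53076928  25.        ] [ 548.9356511  -141.08121482   25.        ] 105.63796922801058
y dir yaw from corners -15.990725293551312
handle [672.07932077  12.04468777 271.        ] [ 706.25010831 -109.38377803  271.        ] 126.14481768844477 [689.16471454 -48.66954513 271.        ]
15.71695921757277
front->plate yaw 13.942751501443153 60.76302172512759
tool x yaw -68.80873936021105
```

```bash
cat >> h.py <<'E'
def to(p,yaw):
    o=env.get_obs(); R=o['orientation']; d=R.T@(np.array(p,float)-o['position'])
    x=R[:,0]; dy=(np.radians(yaw)-np.arctan2(x[1],x[0])+np.pi)%(2*np.pi)-np.pi
    # aim for exactly vertical tool
    from scipy.spatial.transform import Rotation as Q
    c,s_=np.cos(np.radians(yaw)),np.sin(np.radians(yaw))
    G=np.array([[c,s_,0],[s_,-c,0],[0,0,-1]])
    w=Q.from_matrix(R.T@G).as_rotvec()
    print('t',round(o['t'],2),'pos',o['position'].round(1),'F',o['ft_force'].round(1),'open',round(o['opening'],3)); print('SHIFT',d.round(1),'W',w.round(3))
E
python3 -c "
from h import *
to((404.5,-333.7,130),-74.2)"
```

```text
t 0.1 pos [ 234.7 -605.5  249.5] F [ 0.5 -0.4  1.1] open 1.001
SHIFT [-191.9 -256.6  119.8] W [0.    0.002 0.094]
```

Call:
drive_tool(
  commands=[
    {"tx": -192,"ty": -256.6,"tz": 119.5,"wz": 0.094,"grip": 85},
    {"tx": -192,"ty": -256.6,"tz": 119.5,"wz": 0.094,"grip": 85},
    {"tx": -192,"ty": -256.6,"tz": 119.5,"wz": 0.094,"grip": 85},
    {"tx": -192,"ty": -256.6,"tz": 119.5,"wz": 0.094,"grip": 85},
    {"tx": -192,"ty": -256.6,"tz": 119.5,"wz": 0.094,"grip": 85},
    {"tx": -192,"ty": -256.6,"tz": 119.5,"wz": 0.094,"grip": 85},
    {"tx": -192,"ty": -256.6,"tz": 119.5,"wz": 0.094,"grip": 85},
    {"tx": -192,"ty": -256.6,"tz": 119.5,"wz": 0.094,"grip": 85},
    {"tx": -192,"ty": -256.6,"tz": 119.5,"wz": 0.094,"grip": 85},
    {"tx": -192,"ty": -256.6,"tz": 119.5,"wz": 0.094,"grip": 85},
    {"tx": -192,"ty": -256.6,"tz": 119.5,"wz": 0.094,"grip": 85},
  ],
)

```text
schema error: expected keys wx, wy, wz, tx, ty, tz, grip
```

Run:
```python
from h import *
s=snap('wrist','w1'); print(s['fx'],proj(s,(404.5,-333.7,12)))
to((404.5,-333.7,17),-74.2)
```

```text
425.03787375480493 [  64.35407011 -141.32623467]
t 0.15 pos [ 234.7 -605.7  249.6] F [ 0.1 -0.3  1.3] open 1.001
SHIFT [-191.9 -256.6  232.8] W [0.    0.001 0.094]
```

View pics/w1.png

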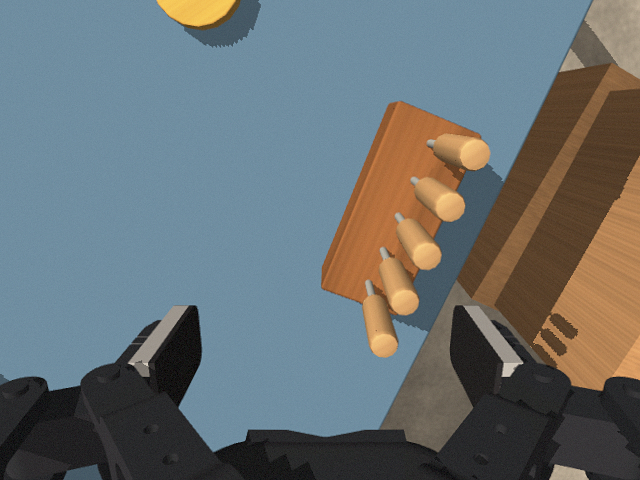

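The move call was refused because every row needs all seven keys, so this picture shows the start pose: a tool rack, with the edge of a brass disc at (197,5). I'll resend the move with all keys.

Call:
drive_tool(
  commands=[
    {"wx": 0,"wy": 0,"wz": 0.094,"tx": -192,"ty": -256.6,"tz": 119.5,"grip": 85},
    {"wx": 0,"wy": 0,"wz": 0.094,"tx": -192,"ty": -256.6,"tz": 119.5,"grip": 85},
    {"wx": 0,"wy": 0,"wz": 0.094,"tx": -192,"ty": -256.6,"tz": 119.5,"grip": 85},
    {"wx": 0,"wy": 0,"wz": 0.094,"tx": -192,"ty": -256.6,"tz": 119.5,"grip": 85},
    {"wx": 0,"wy": 0,"wz": 0.094,"tx": -192,"ty": -256.6,"tz": 119.5,"grip": 85},
    {"wx": 0,"wy": 0,"wz": 0.094,"tx": -192,"ty": -256.6,"tz": 119.5,"grip": 85},
    {"wx": 0,"wy": 0,"wz": 0.094,"tx": -192,"ty": -256.6,"tz": 119.5,"grip": 85},
    {"wx": 0,"wy": 0,"wz": 0.094,"tx": -192,"ty": -256.6,"tz": 119.5,"grip": 85},
    {"wx": 0,"wy": 0,"wz": 0.094,"tx": -192,"ty": -256.6,"tz": 119.5,"grip": 85},
    {"wx": 0,"wy": 0,"wz": 0.094,"tx": -192,"ty": -256.6,"tz": 119.5,"grip": 85},
  ],
)

```text
t: 1.15
position: [404.1, -335.7, 131.1]
orientation: [[0.271, -0.963, -0.0], [-0.963, -0.271, -0.001], [0.001, 0.0, -1.0]]
ft_force: [0.3, -0.3, 1.4]
opening: 0.997
```

Run:
```python
from h import *
s=snap('wrist','w2'); print(proj(s,(404.5,-333.7,12)))
hsv=cv2.cvtColor(s['img'],cv2.COLOR_BGR2HSV); m=cv2.inRange(hsv,(15,120,120),(32,255,255))
n,l,st,c=cv2.connectedComponentsWithStats(m)
for i in range(1,n):
    if st[i,4]>500:
        x,y,w,h,A=st[i]; print(c[i].round(1),st[i],atz(s,*c[i],12).round(1),'width',np.linalg.norm(atz(s,x,y+h/2,12)-atz(s,x+w,y+h/2,12)).round(1))
to((404.5,-333.7,17),-74.2)
```

```text
[321.32070138 235.72919049]
[485.9 209.1] [ 451  175   71   70 3817] [ 446.1 -422.3   12. ] width 42.3
[322.6 230.2] [ 278  186   90   89 6212] [ 407.9 -333.5   12. ] width 53.2
[464.7 332.5] [ 420  291  111  104 3894] [ 367.1 -439.2   12. ] width 72.7
t 1.2 pos [ 404.  -336.1  131.2] F [-0.3  0.1 -0.5] open 0.999
SHIFT [ -2.3  -1.1 114.2] W [ 0.    -0.001 -0.003]
```

View pics/w2.png

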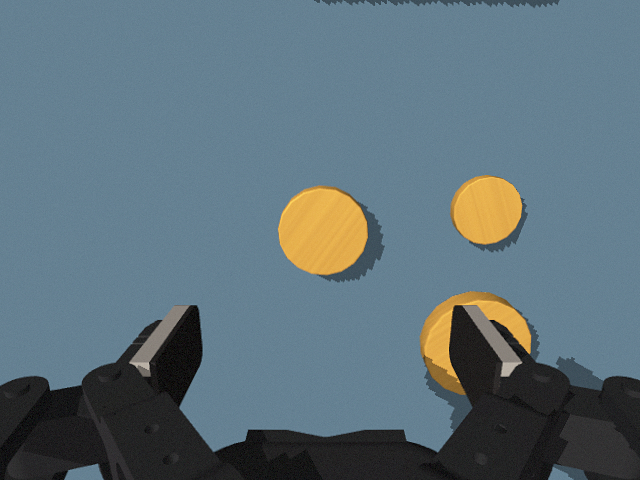

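The middle disc, at wrist pixel (323,230), is 53 mm wide. The others are about 40 and 70 mm, so this is the wide disc meant. I'll go down to it.

Call:
drive_tool(
  commands=[
    {"wx": 0,"wy": 0,"wz": 0,"tx": -1.5,"ty": -3,"tz": 40,"grip": 85},
    {"wx": 0,"wy": 0,"wz": 0,"tx": -1.5,"ty": -3,"tz": 75,"grip": 85},
    {"wx": 0,"wy": 0,"wz": 0,"tx": -1.5,"ty": -3,"tz": 100,"grip": 85},
    {"wx": 0,"wy": 0,"wz": 0,"tx": -1.5,"ty": -3,"tz": 109,"grip": 85},
    {"wx": 0,"wy": 0,"wz": 0,"tx": -1.5,"ty": -3,"tz": 112,"grip": 85},
    {"wx": 0,"wy": 0,"wz": 0,"tx": -1.5,"ty": -3,"tz": 112,"grip": 85},
    {"wx": 0,"wy": 0,"wz": 0,"tx": -1.5,"ty": -3,"tz": 112,"grip": 85},
  ],
)

```text
t: 1.9
position: [407.9, -333.0, 20.0]
orientation: [[0.272, -0.962, 0.002], [-0.962, -0.272, -0.001], [0.002, -0.001, -1.0]]
ft_force: [0.5, -0.2, 0.7]
opening: 0.995
```

Run:
```python
from h import *
to((406.3,-333.6,17),-74.2)
s=snap('wrist','w3')
hsv=cv2.cvtColor(s['img'],cv2.COLOR_BGR2HSV); m=cv2.inRange(hsv,(15,120,120),(32,255,255))
n,l,st,c=cv2.connectedComponentsWithStats(m)
for i in range(1,n):
    if st[i,4]>500:
        x,y,w,h,A=st[i]; print(c[i].round(1),st[i],atz(s,*c[i],12).round(1),'width',np.linalg.norm(atz(s,x,y+h/2,12)-atz(s,x+w,y+h/2,12)).round(1))
```

```text
t 1.9 pos [ 407.9 -333.    20. ] F [ 0.5 -0.2  0.7] open 0.995
SHIFT [0.1 1.8 3. ] W [-0.001 -0.002 -0.001]
[593.3 287.3] [ 538  231  102  114 9513] [ 446.4 -417.1   12. ] width 36.2
[325.3 322.7] [  249   248   154   148 17515] [ 409.6 -332.7   12. ] width 52.7
```

Call:
drive_tool(
  commands=[
    {"wx": 0,"wy": 0,"wz": 0,"tx": 0,"ty": -1,"tz": 3,"grip": 85},
    {"wx": 0,"wy": 0,"wz": 0,"tx": 0,"ty": -1,"tz": 3,"grip": 30},
    {"wx": 0,"wy": 0,"wz": 0,"tx": 0,"ty": -1,"tz": 3,"grip": 30},
    {"wx": 0,"wy": 0,"wz": 0,"tx": 0,"ty": -1,"tz": 3,"grip": 30},
    {"wx": 0,"wy": 0,"wz": 0,"tx": 0,"ty": -1,"tz": 3,"grip": 30},
    {"wx": 0,"wy": 0,"wz": 0,"tx": 0,"ty": -1,"tz": 3,"grip": 30},
    {"wx": 0,"wy": 0,"wz": 0,"tx": 0,"ty": -1,"tz": 3,"grip": 30},
    {"wx": 0,"wy": 0,"wz": 0,"tx": 0,"ty": -1,"tz": 3,"grip": 30},
    {"wx": 0,"wy": 0,"wz": 0,"tx": 0,"ty": -1,"tz": -20,"grip": 30},
    {"wx": 0,"wy": 0,"wz": 0,"tx": 0,"ty": -1,"tz": -60,"grip": 30},
    {"wx": 0,"wy": 0,"wz": 0,"tx": 0,"ty": -1,"tz": -83,"grip": 30},
    {"wx": 0,"wy": 0,"wz": 0,"tx": 0,"ty": -1,"tz": -83,"grip": 30},
    {"wx": 0,"wy": 0,"wz": 0,"tx": 0,"ty": -1,"tz": -83,"grip": 30},
  ],
)

```text
t: 3.25
position: [408.0, -331.6, 101.6]
orientation: [[0.272, -0.962, 0.0], [-0.962, -0.272, -0.0], [0.0, 0.0, -1.0]]
ft_force: [-0.9, 0.3, -2.2]
opening: 0.6
```

Run:
```python
from h import *
s=snap('wrist','w4')
# disc bottom/top measured relative: fit circle width
hsv=cv2.cvtColor(s['img'],cv2.COLOR_BGR2HSV); m=cv2.inRange(hsv,(15,120,120),(32,255,255))
n,l,st,c=cv2.connectedComponentsWithStats(m)
for i in range(1,n):
    if st[i,4]>500: print(c[i].round(1),st[i])
p=env.get_obs()['position']; print('proj of TCP',proj(s,p),proj(s,p-[0,0,5]))
to((593.4,-75.7,100),-74.2)
```

```text
[509.9 229.9] [ 470  192   81   77 4765]
[324.7 328.8] [  249   253   154   150 18046]
[508.  343.1] [ 467  320   87   48 2300]
proj of TCP [323.18050786 338.74958218] [323.22727524 331.28648657]
t 3.3 pos [ 407.5 -331.2  100.9] F [ 0.8  0.5 -2.4] open 0.602
SHIFT [-195.2 -248.5    0.9] W [0.001 0.001 0.   ]
```

View pics/w4.png

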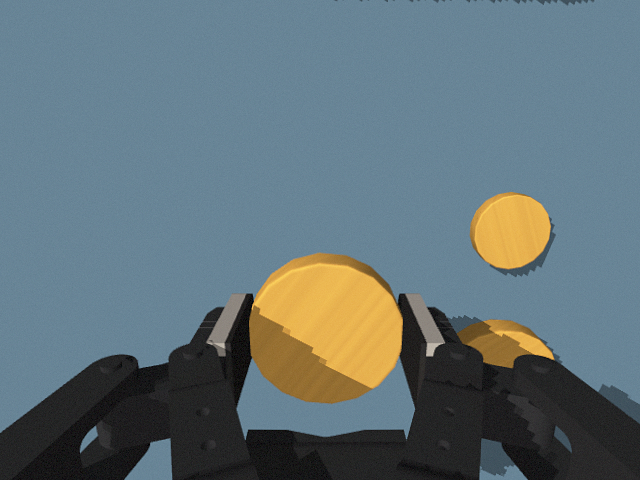

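The wide disc is held square in the pads, with its top-face centre at about (326,330), which matches the TCP. I'll stop about 60 mm short of the plate so the wrist camera can see it.

Call:
drive_tool(
  commands=[
    {"wx": 0,"wy": 0,"wz": 0,"tx": -35,"ty": -34,"tz": -10,"grip": 30},
    {"wx": 0,"wy": 0,"wz": 0,"tx": -70,"ty": -68,"tz": -10,"grip": 30},
    {"wx": 0,"wy": 0,"wz": 0,"tx": -105,"ty": -102,"tz": -10,"grip": 30},
    {"wx": 0,"wy": 0,"wz": 0,"tx": -140,"ty": -136,"tz": -10,"grip": 30},
    {"wx": 0,"wy": 0,"wz": 0,"tx": -175,"ty": -170,"tz": -10,"grip": 30},
    {"wx": 0,"wy": 0,"wz": 0,"tx": -195,"ty": -188,"tz": -10,"grip": 30},
    {"wx": 0,"wy": 0,"wz": 0,"tx": -195,"ty": -188,"tz": -10,"grip": 30},
    {"wx": 0,"wy": 0,"wz": 0,"tx": -195,"ty": -188,"tz": -10,"grip": 30},
    {"wx": 0,"wy": 0,"wz": 0,"tx": -195,"ty": -188,"tz": -10,"grip": 30},
  ],
)

```text
t: 4.2
position: [534.6, -94.4, 110.7]
orientation: [[0.271, -0.963, -0.003], [-0.963, -0.271, -0.001], [-0.0, 0.003, -1.0]]
ft_force: [0.2, -0.3, -2.0]
opening: 0.603
```

Run:
```python
from h import *
s=snap('wrist','w5')
print(proj(s,(593.4,-75.7,33)))
to((593.4,-75.7,54),-74.2)
```

```text
[319.94516037 133.10687377]
t 4.25 pos [534.8 -94.6 111. ] F [ 0.6 -0.1 -1.3] open 0.602
SHIFT [ -2.4 -61.7  56.8] W [ 0.002 -0.    -0.002]
```

View pics/w5.png

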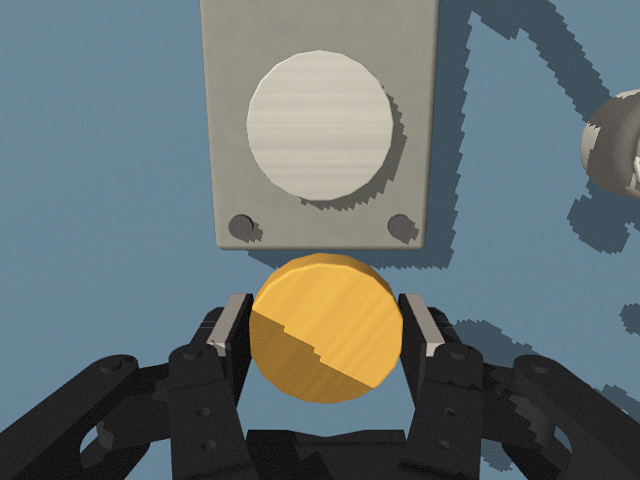

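The plate shows at (320,125), 10 px above the predicted position. That matches the few-mm bias the top camera showed on the disc, so I'll measure the plate by the wrist camera.

Run:
```python
from h import *
s=load('w5')
# top-face rim points read off: left, right, top, bottom
th=np.linspace(0,2*np.pi,72,endpoint=False)
g=cv2.GaussianBlur(cv2.cvtColor(s['img'],cv2.COLOR_BGR2GRAY),(5,5),0).astype(float)
pts=[]
for t in th:
    r=np.arange(60,90,.5); u=320+r*np.cos(t); v=125+r*np.sin(t)
    val=cv2.remap(g.astype(np.float32),u.astype(np.float32)[None],v.astype(np.float32)[None],1)[0]
    k=np.argmin(np.gradient(val)); pts.append((u[k],v[k],r[k]))
pts=np.array(pts); W=np.array([atz(s,a,b,33)[:2] for a,b,_ in pts])
from scipy.optimize import least_squares
f=least_squares(lambda q:np.hypot(*(W-q[:2]).T)-q[2],[593,-75,34],loss='soft_l1',f_scale=.5)
print('plate',f.x,'resid',np.abs(f.fun).mean())
R=[atz(s,*p,25) for p in ((204,60),(216,246),(437,60),(424,246))]
print([np.degrees(np.arctan2(*(R[i]-R[i+1])[1::-1])) for i in(0,2)])
c,n=np.cos(np.radians(15.8)),np.sin(np.radians(15.8)); print(atz(s,325,330,96+10)[:2],env.get_obs()['position'])
to((*f.x[:2],111),-74.2)
```

```text
plate [595.50122333 -74.77651159  33.39228119] resid 0.12681350478034215
[np.float64(15.329141783278708), np.float64(15.288517115188673)]
[535.24858739 -94.32301242] [534.78538221 -94.64417454 110.98003856]
t 4.25 pos [534.8 -94.6 111. ] F [ 0.6 -0.1 -1.3] open 0.602
SHIFT [ -2.7 -63.8  -0.2] W [ 0.002 -0.    -0.002]
```

Call:
drive_tool(
  commands=[
    {"wx": 0,"wy": 0,"wz": 0,"tx": -2.7,"ty": -30,"tz": 0,"grip": 30},
    {"wx": 0,"wy": 0,"wz": 0,"tx": -2.7,"ty": -55,"tz": 0,"grip": 30},
    {"wx": 0,"wy": 0,"wz": 0,"tx": -2.7,"ty": -64.2,"tz": 0,"grip": 30},
    {"wx": 0,"wy": 0,"wz": 0,"tx": -2.7,"ty": -64.2,"tz": 10,"grip": 30},
    {"wx": 0,"wy": 0,"wz": 0,"tx": -2.7,"ty": -64.2,"tz": 30,"grip": 30},
    {"wx": 0,"wy": 0,"wz": 0,"tx": -2.7,"ty": -64.2,"tz": 45,"grip": 30},
    {"wx": 0,"wy": 0,"wz": 0,"tx": -2.7,"ty": -64.2,"tz": 54,"grip": 30},
    {"wx": 0,"wy": 0,"wz": 0,"tx": -2.7,"ty": -64.2,"tz": 57,"grip": 30},
    {"wx": 0,"wy": 0,"wz": 0,"tx": -2.7,"ty": -64.2,"tz": 57,"grip": 30},
    {"wx": 0,"wy": 0,"wz": 0,"tx": -2.7,"ty": -64.2,"tz": 57,"grip": 30},
  ],
)

```text
t: 5.25
position: [597.4, -73.0, 55.3]
orientation: [[0.272, -0.962, 0.001], [-0.962, -0.272, -0.0], [0.0, -0.001, -1.0]]
ft_force: [0.0, 0.8, -2.5]
opening: 0.601
```

Run:
```python
from h import *
to((596.0,-74.7,50),-74.2)
```

```text
t 5.25 pos [597.4 -73.   55.3] F [ 0.   0.8 -2.5] open 0.601
SHIFT [1.3 1.9 5.3] W [-0.001 -0.    -0.   ]
```

Call:
drive_tool(
  commands=[
    {"wx": 0,"wy": 0,"wz": 0,"tx": 0.5,"ty": 0.8,"tz": 2,"grip": 30},
    {"wx": 0,"wy": 0,"wz": 0,"tx": 0.5,"ty": 0.8,"tz": 3.5,"grip": 30},
    {"wx": 0,"wy": 0,"wz": 0,"tx": 0.5,"ty": 0.8,"tz": 4,"grip": 30},
    {"wx": 0,"wy": 0,"wz": 0,"tx": 0.5,"ty": 0.8,"tz": 4,"grip": 30},
    {"wx": 0,"wy": 0,"wz": 0,"tx": 0.5,"ty": 0.8,"tz": 4,"grip": 30},
  ],
)

```text
t: 5.75
position: [596.5, -73.5, 50.8]
orientation: [[0.272, -0.962, 0.0], [-0.962, -0.272, 0.0], [0.0, -0.0, -1.0]]
ft_force: [-0.1, -0.5, -1.2]
opening: 0.604
```

Run:
```python
from h import *
s=snap('wrist','w6');to((596.0,-74.7,50),-74.2)
s=snap('scene','s6');to((596.0,-74.7,50),-74.2)
a=cv2.resize(s['img'][270:350,270:420],None,fx=4,fy=4,interpolation=2)
w=load('w6')['img'][150:450,150:500]
c=np.zeros((320+300,600,3),np.uint8);c[:320]=a;c[320:620,:350]=w;cv2.imwrite('pics/c6.png',c[:600])
```

```text
t 5.8 pos [596.5 -73.5  50.8] F [ 1.  -0.9 -1.8] open 0.603
SHIFT [1.  0.8 0.8] W [-0. -0.  0.]
t 5.85 pos [596.5 -73.5  50.8] F [-0.5  0.1 -2.1] open 0.599
SHIFT [1.  0.8 0.8] W [-0. -0.  0.]
```

View pics/c6.png

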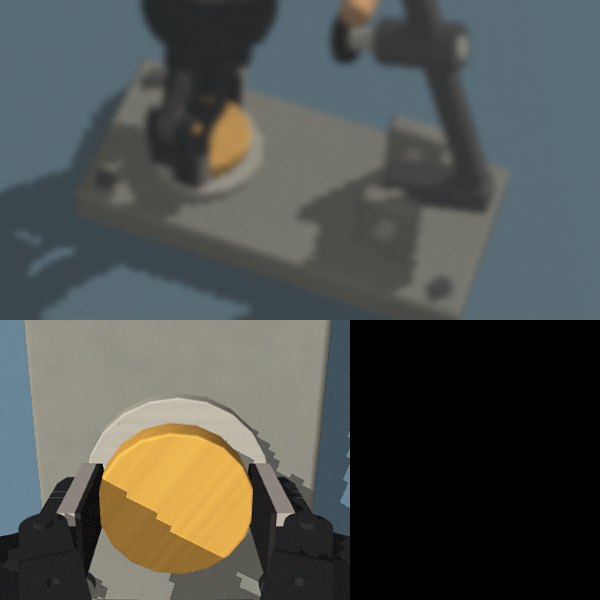

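The lower half of the crop shows the held disc over the plate, and white rim is visible only on the far side. The camera sits ahead of the gripper, so I'll fit both circles at their proper heights.

```bash
cat > fit.py <<'E'
from h import *
from scipy.optimize import least_squares
def fit(s,cu,cv,a0,a1,r0,r1,z,R,kind='gray',first=False):
    im=s['img']; g=cv2.cvtColor(im,cv2.COLOR_BGR2GRAY) if kind=='gray' else cv2.cvtColor(im,cv2.COLOR_BGR2HSV)[:,:,1]
    g=cv2.GaussianBlur(g,(5,5),0).astype(np.float32); W=[];px=[]
    for t in np.radians(np.arange(a0,a1,3)):
        r=np.arange(r0,r1,.5); u=cu+r*np.cos(t); v=cv+r*np.sin(t)
        d=np.gradient(cv2.remap(g,u.astype(np.float32)[None],v.astype(np.float32)[None],1)[0])
        k=np.argmin(d); W.append(atz(s,u[k],v[k],z)[:2]); px.append((u[k],v[k]))
    W=np.array(W); f=least_squares(lambda q:np.hypot(*(W-q).T)-R,W.mean(0),loss='soft_l1',f_scale=.5)
    return f.x,np.median(np.abs(f.fun)),np.array(px)
E
python3 - <<'E'
from fit import *
s=load('w6')
# plate far arc; centre guess crop (177,170)->full (327,320)
p,e,q=fit(s,327,320,-140,-40,84,110,33,34*.983); print('plate',p,e,q[::6].round(0).tolist())
d,e,q=fit(s,326,325,-20,200,60,90,45,27*.983,'sat'); print('disc top',d,e)
d2,e,q=fit(s,326,325,-135,-45,60,88,33,27*.983,'sat'); print('disc bottom far rim',d2,e,q[::6].round(0).tolist())
c,n=np.cos(.27),np.sin(.27)
for D in(d,d2): v=p-D; print('plate-disc in press x,y',v@[c,n],v@[-n,c])
E
```

```text
plate [654.70651371 -57.25135224] 4.563368416165645 [[255.0, 259.0], [277.0, 241.0], [305.0, 230.0], [333.0, 228.0], [362.0, 234.0], [387.0, 248.0]]
disc top [594.05509249 -74.44453165] 0.15145137223369787
disc bottom far rim [593.49475771 -74.40503318] 0.10907652640440801 [[273.0, 272.0], [293.0, 260.0], [315.0, 253.0], [337.0, 254.0], [358.0, 261.0]]
plate-disc in press x,y 63.04003604240803 0.3926452105642788
plate-disc in press x,y 63.56953490520445 0.2051188421368053
```

```bash
sed -i 's/W.mean(0),loss/np.array([x0 for x0 in (c0 if c0 is not None else W.mean(0))]),loss/; s/first=False/c0=None/' fit.py
python3 - <<'E'
from fit import *
s=load('w6')
c,n=np.cos(.27),np.sin(.27)
d,e,q=fit(s,326,325,-20,200,60,90,45,27*.983,'sat')
for R in (33.4,34):
  p,e,q=fit(s,327,320,-140,-40,84,110,33,R,c0=(596,-75)); print('plate',p,e)
  v=p-d; print('plate-disc in press x,y',v@[c,n],v@[-n,c])
E
```

```text
plate [595.83180088 -74.33901988] 0.0929521790326362
plate-disc in press x,y 1.7404831450634568 -0.372214811532588
plate [595.18717113 -74.52440343] 0.10882119895980935
plate-disc in press x,y 1.0697601353686887 -0.37893906661678156
```

Call:
drive_tool(
  commands=[
    {"wx": 0,"wy": 0,"wz": 0,"tx": 0.3,"ty": -1.3,"tz": 0,"grip": 30},
    {"wx": 0,"wy": 0,"wz": 0,"tx": 0.3,"ty": -1.3,"tz": 0.5,"grip": 30},
    {"wx": 0,"wy": 0,"wz": 0,"tx": 0.3,"ty": -1.3,"tz": 0.7,"grip": 30},
    {"wx": 0,"wy": 0,"wz": 0,"tx": 0.3,"ty": -1.3,"tz": 0.7,"grip": 30},
  ],
)

```text
t: 6.25
position: [597.7, -73.5, 50.0]
orientation: [[0.272, -0.962, -0.0], [-0.962, -0.272, 0.0], [-0.0, 0.0, -1.0]]
ft_force: [-0.0, 0.1, -1.7]
opening: 0.605
```

Call:
drive_tool(
  commands=[
    {"wx": 0,"wy": 0,"wz": 0,"tx": 0,"ty": 0,"tz": 0.5,"grip": 30},
    {"wx": 0,"wy": 0,"wz": 0,"tx": 0,"ty": 0,"tz": 0.5,"grip": 30},
    {"wx": 0,"wy": 0,"wz": 0,"tx": 0,"ty": 0,"tz": 0.5,"grip": 30},
  ],
)

```text
t: 6.55
position: [597.8, -73.5, 49.7]
orientation: [[0.272, -0.962, 0.0], [-0.962, -0.272, -0.0], [0.0, -0.0, -1.0]]
ft_force: [-0.7, -0.4, 0.3]
opening: 0.6
```

The disc is touching the plate: the force has gone from −2 to +0.3 N. I'll release, rise and back off for a look.

Call:
drive_tool(
  commands=[
    {"wx": 0,"wy": 0,"wz": 0,"tx": 0,"ty": 0,"tz": 0.5,"grip": 60},
    {"wx": 0,"wy": 0,"wz": 0,"tx": 0,"ty": 0,"tz": 0.5,"grip": 70},
    {"wx": 0,"wy": 0,"wz": 0,"tx": 0,"ty": 0,"tz": 0.5,"grip": 85},
    {"wx": 0,"wy": 0,"wz": 0,"tx": 0,"ty": 0,"tz": 0.5,"grip": 85},
    {"wx": 0,"wy": 0,"wz": 0,"tx": 0,"ty": 0,"tz": 0.5,"grip": 85},
    {"wx": 0,"wy": 0,"wz": 0,"tx": 0,"ty": 0,"tz": -20,"grip": 85},
    {"wx": 0,"wy": 0,"wz": 0,"tx": 0,"ty": 0,"tz": -60,"grip": 85},
    {"wx": 0,"wy": 0,"wz": 0,"tx": 0,"ty": 30,"tz": -61,"grip": 85},
    {"wx": 0,"wy": 0,"wz": 0,"tx": 0,"ty": 60,"tz": -61,"grip": 85},
    {"wx": 0,"wy": 0,"wz": 0,"tx": 0,"ty": 60,"tz": -61,"grip": 85},
    {"wx": 0,"wy": 0,"wz": 0,"tx": 0,"ty": 60,"tz": -61,"grip": 85},
  ],
)

```text
t: 7.65
position: [539.9, -90.0, 110.8]
orientation: [[0.272, -0.962, 0.0], [-0.962, -0.272, -0.0], [0.0, -0.0, -1.0]]
ft_force: [0.6, 0.5, -0.0]
opening: 0.997
```

Run:
```python
from fit import *
s=snap('wrist','w7'); print(s['img'].shape)
a=proj(s,(596.5,-74.3,33)); b=proj(s,(596.5,-74.3,45)); print(a,b)
p,e,q=fit(s,*a,0,360,64,88,33,33.4,c0=(596,-75)); print('plate',p,e)
d,e,q=fit(s,*b,-30,210,45,78,45,27*.983,'sat',c0=(596,-75)); print('disc',d,e)
c,n=np.cos(.27),np.sin(.27);v=p-d; print('plate-disc in press x,y',v@[c,n],v@[-n,c])
cv2.imwrite('pics/c7.png',s['img'][0:300,150:500])
to((423,318.4,130),-74.2)
```

```text
(480, 640, 3)
[324.98460844 140.14232884] [325.01152806 141.68914927]
plate [595.66948164 -74.66856048] 0.11869051078613424
disc [595.71335256 -74.39029681] 0.11224623798354649
plate-disc in press x,y -0.11650318823451877 -0.25648067209353503
t 7.7 pos [540.8 -89.6 110.8] F [ 0.9  0.3 -0.8] open 0.996
SHIFT [-424.7    2.2  -19.2] W [-0.001 -0.     0.   ]
```

View pics/c7.png

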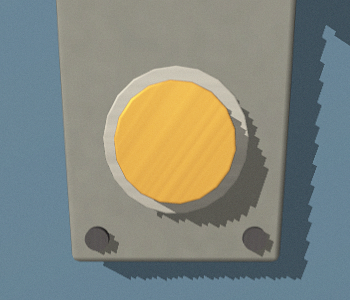

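The wide disc lies flat and centred on the plate, within 0.3 mm, at crop (175,142). Now for the pearl disc.

Call:
drive_tool(
  commands=[
    {"wx": 0,"wy": 0,"wz": 0,"tx": -425,"ty": 0,"tz": -19,"grip": 85},
    {"wx": 0,"wy": 0,"wz": 0,"tx": -425,"ty": 0,"tz": -19,"grip": 85},
    {"wx": 0,"wy": 0,"wz": 0,"tx": -425,"ty": 0,"tz": -19,"grip": 85},
    {"wx": 0,"wy": 0,"wz": 0,"tx": -425,"ty": 0,"tz": -19,"grip": 85},
    {"wx": 0,"wy": 0,"wz": 0,"tx": -425,"ty": 0,"tz": -19,"grip": 85},
    {"wx": 0,"wy": 0,"wz": 0,"tx": -425,"ty": 0,"tz": -19,"grip": 85},
    {"wx": 0,"wy": 0,"wz": 0,"tx": -425,"ty": 0,"tz": -19,"grip": 85},
    {"wx": 0,"wy": 0,"wz": 0,"tx": -425,"ty": 0,"tz": -19,"grip": 85},
    {"wx": 0,"wy": 0,"wz": 0,"tx": -425,"ty": 0,"tz": -19,"grip": 85},
    {"wx": 0,"wy": 0,"wz": 0,"tx": -425,"ty": 0,"tz": -19,"grip": 85},
    {"wx": 0,"wy": 0,"wz": 0,"tx": -425,"ty": 0,"tz": -19,"grip": 85},
    {"wx": 0,"wy": 0,"wz": 0,"tx": -425,"ty": 0,"tz": -19,"grip": 85},
    {"wx": 0,"wy": 0,"wz": 0,"tx": -425,"ty": 0,"tz": -19,"grip": 85},
  ],
)

```text
t: 9.0
position: [425.0, 317.7, 129.4]
orientation: [[0.27, -0.963, 0.0], [-0.963, -0.27, -0.001], [0.001, 0.0, -1.0]]
ft_force: [0.6, -0.2, -1.0]
opening: 0.997
```

Run:
```python
from fit import *
s=snap('wrist','w8'); print(proj(s,(423,318.4,12)))
m=cv2.inRange(s['img'],(150,160,160),(255,255,255))
n,l,st,c=cv2.connectedComponentsWithStats(m)
for i in range(1,n):
    if st[i,4]>400: print(c[i].round(1),st[i],atz(s,*c[i],12))
to((423,318.4,20),-74.2)
print(env.get_obs()['qpos'])
```

```text
[322.54187192 240.91573786]
[322.6 237.6] [ 292  206   63   63 3002] [424.9831745  318.93492555  12.        ]
t 9.05 pos [424.9 317.9 129.5] F [0.4 1.  1.1] open 0.998
SHIFT [ -1.1   1.7 109.5] W [ 0.    -0.001 -0.002]
[ -37.78871679   29.11327995   -4.94433315  111.1645588     3.78842546
   39.8964419  -119.34186893]
```

Call:
drive_tool(
  commands=[
    {"wx": 0,"wy": 0,"wz": 0,"tx": -1,"ty": -0.8,"tz": 40,"grip": 85},
    {"wx": 0,"wy": 0,"wz": 0,"tx": -1,"ty": -0.8,"tz": 75,"grip": 85},
    {"wx": 0,"wy": 0,"wz": 0,"tx": -1,"ty": -0.8,"tz": 98,"grip": 85},
    {"wx": 0,"wy": 0,"wz": 0,"tx": -1,"ty": -0.8,"tz": 105,"grip": 85},
    {"wx": 0,"wy": 0,"wz": 0,"tx": -1,"ty": -0.8,"tz": 107,"grip": 85},
    {"wx": 0,"wy": 0,"wz": 0,"tx": -1,"ty": -0.8,"tz": 107,"grip": 85},
    {"wx": 0,"wy": 0,"wz": 0,"tx": -1,"ty": -0.8,"tz": 107,"grip": 85},
  ],
)

```text
t: 9.75
position: [425.7, 320.8, 23.8]
orientation: [[0.272, -0.962, 0.002], [-0.962, -0.272, 0.001], [-0.001, -0.002, -1.0]]
ft_force: [0.4, -0.4, -0.3]
opening: 1.002
```

Run:
```python
from fit import *
s=snap('wrist','w9')
m=cv2.inRange(s['img'],(150,160,160),(255,255,255))
n,l,st,c=cv2.connectedComponentsWithStats(m)
for i in range(1,n):
    if st[i,4]>400: print(c[i].round(1),st[i],atz(s,*c[i],12))
to((425,319,19),-74.2)
```

```text
[328.5 322.2] [ 278  268  105  104 8040] [425.88232554 319.54349448  12.        ]
t 9.8 pos [425.6 320.9  23.8] F [-0.1 -0.4 -0.2] open 0.997
SHIFT [1.6 1.1 4.8] W [-0.002  0.001 -0.   ]
```

Call:
drive_tool(
  commands=[
    {"wx": 0,"wy": 0,"wz": 0,"tx": 1,"ty": -0.5,"tz": 4.5,"grip": 85},
    {"wx": 0,"wy": 0,"wz": 0,"tx": 1,"ty": -0.5,"tz": 4.5,"grip": 20},
    {"wx": 0,"wy": 0,"wz": 0,"tx": 1,"ty": -0.5,"tz": 4.5,"grip": 20},
    {"wx": 0,"wy": 0,"wz": 0,"tx": 1,"ty": -0.5,"tz": 4.5,"grip": 20},
    {"wx": 0,"wy": 0,"wz": 0,"tx": 1,"ty": -0.5,"tz": 4.5,"grip": 20},
    {"wx": 0,"wy": 0,"wz": 0,"tx": 1,"ty": -0.5,"tz": 4.5,"grip": 20},
    {"wx": 0,"wy": 0,"wz": 0,"tx": 1,"ty": -0.5,"tz": 4.5,"grip": 20},
    {"wx": 0,"wy": 0,"wz": 0,"tx": 1,"ty": -0.5,"tz": 4.5,"grip": 20},
    {"wx": 0,"wy": 0,"wz": 0,"tx": 1,"ty": -0.5,"tz": 4.5,"grip": 20},
  ],
)

```text
t: 10.7
position: [425.5, 319.6, 18.6]
orientation: [[0.272, -0.962, 0.0], [-0.962, -0.272, 0.0], [-0.0, -0.0, -1.0]]
ft_force: [-0.8, -0.8, 7.3]
opening: 0.416
```

Call:
drive_tool(
  commands=[
    {"wx": 0,"wy": 0,"wz": 0,"tx": 0,"ty": 0,"tz": -20,"grip": 20},
    {"wx": 0,"wy": 0,"wz": 0,"tx": 0,"ty": 0,"tz": -60,"grip": 20},
    {"wx": 0,"wy": 0,"wz": 0,"tx": 0,"ty": 0,"tz": -92,"grip": 20},
    {"wx": 0,"wy": 0,"wz": 0,"tx": 0,"ty": 0,"tz": -92,"grip": 20},
    {"wx": 0,"wy": 0,"wz": 0,"tx": 0,"ty": 0,"tz": -92,"grip": 20},
  ],
)

```text
t: 11.2
position: [425.7, 319.6, 110.5]
orientation: [[0.272, -0.962, 0.001], [-0.962, -0.272, 0.001], [-0.001, -0.001, -1.0]]
ft_force: [-0.9, -0.5, -1.3]
opening: 0.416
```

Run:
```python
from fit import *
s=snap('wrist','w10')
m=cv2.inRange(s['img'],(150,160,160),(255,255,255)); 
n,l,st,c=cv2.connectedComponentsWithStats(m)
for i in range(1,n):
    if st[i,4]>400: print(c[i].round(1),st[i])
p=env.get_obs()['position'];print(proj(s,p),proj(s,p-[0,0,7]))
c,n=np.cos(.27),np.sin(.27)
to((596-60*c,-74.5-60*n,111),-74.2)
```

```text
[334.1 313.9] [ 279  271   99   94 5195]
[325.84682139 339.37014897] [325.80103718 329.07250524]
t 11.25 pos [425.1 319.1 109.6] F [0.6 0.1 0.5] open 0.408
SHIFT [424.9   2.8  -1.3] W [ 0.001 -0.     0.   ]
```

Call:
drive_tool(
  commands=[
    {"wx": 0,"wy": 0,"wz": 0,"tx": 425,"ty": 3,"tz": -2,"grip": 20},
    {"wx": 0,"wy": 0,"wz": 0,"tx": 425,"ty": 3,"tz": -2,"grip": 20},
    {"wx": 0,"wy": 0,"wz": 0,"tx": 425,"ty": 3,"tz": -2,"grip": 20},
    {"wx": 0,"wy": 0,"wz": 0,"tx": 425,"ty": 3,"tz": -2,"grip": 20},
    {"wx": 0,"wy": 0,"wz": 0,"tx": 425,"ty": 3,"tz": -2,"grip": 20},
    {"wx": 0,"wy": 0,"wz": 0,"tx": 425,"ty": 3,"tz": -2,"grip": 20},
    {"wx": 0,"wy": 0,"wz": 0,"tx": 425,"ty": 3,"tz": -2,"grip": 20},
    {"wx": 0,"wy": 0,"wz": 0,"tx": 425,"ty": 3,"tz": -2,"grip": 20},
    {"wx": 0,"wy": 0,"wz": 0,"tx": 425,"ty": 3,"tz": -2,"grip": 20},
    {"wx": 0,"wy": 0,"wz": 0,"tx": 425,"ty": 3,"tz": -2,"grip": 20},
    {"wx": 0,"wy": 0,"wz": 0,"tx": 425,"ty": 3,"tz": -2,"grip": 20},
    {"wx": 0,"wy": 0,"wz": 0,"tx": 425,"ty": 3,"tz": -2,"grip": 20},
    {"wx": 0,"wy": 0,"wz": 0,"tx": 425,"ty": 3,"tz": -2,"grip": 20},
  ],
)

```text
t: 12.55
position: [537.9, -88.4, 111.6]
orientation: [[0.275, -0.961, -0.001], [-0.961, -0.275, 0.001], [-0.001, 0.001, -1.0]]
ft_force: [-0.0, 0.5, -0.4]
opening: 0.415
```

Run:
```python
from fit import *
s=snap('wrist','w11'); b=proj(s,(596,-74.5,45)); print(b)
d,e,q=fit(s,*b,-180,180,45,78,45,27*.983,'sat',c0=(596,-75)); print('wide disc',d,e)
p=env.get_obs()['position']; z=p[2]-7; b=proj(s,(p[0],p[1],z)); print(b)
for a0,a1 in((20,160),(200,340)):
    d2,e,q=fit(s,*b,a0,a1,38,66,z,19*.983,c0=p[:2]); print('narrow',d2,e,'TCP',p,q[::9].round().tolist())
to((*d,111),-74.2)
```

```text
[330.63287093 139.12767159]
wide disc [595.47343865 -74.46783365] 0.13004514400177136
[325.5840695  328.42311979]
narrow [537.19327545 -88.5031233 ] 0.24760522189754752 TCP [538.07756534 -88.65445119 111.7848031 ] [[376.0, 347.0], [361.0, 366.0], [339.0, 376.0], [316.0, 378.0], [294.0, 369.0], [276.0, 352.0]]
narrow [537.95909762 -86.62427057] 1.0227888286046394 TCP [538.07756534 -88.65445119 111.7848031 ] [[275.0, 310.0], [287.0, 287.0], [310.0, 273.0], [334.0, 283.0], [355.0, 291.0], [372.0, 307.0]]
t 12.6 pos [538.1 -88.7 111.8] F [-0.4  0.9  0.1] open 0.413
SHIFT [  2.1 -59.1   0.8] W [0.001 0.001 0.002]
```

View pics/w11.png

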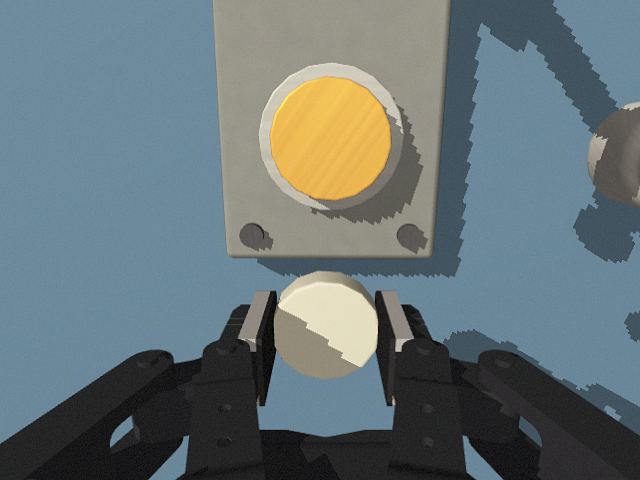

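Call:
drive_tool(
  commands=[
    {"wx": 0,"wy": 0,"wz": 0,"tx": 2,"ty": -30,"tz": 0,"grip": 20},
    {"wx": 0,"wy": 0,"wz": 0,"tx": 2,"ty": -52,"tz": 0,"grip": 20},
    {"wx": 0,"wy": 0,"wz": 0,"tx": 2,"ty": -60.3,"tz": 0,"grip": 20},
    {"wx": 0,"wy": 0,"wz": 0,"tx": 2,"ty": -60.3,"tz": 10,"grip": 20},
    {"wx": 0,"wy": 0,"wz": 0,"tx": 2,"ty": -60.3,"tz": 28,"grip": 20},
    {"wx": 0,"wy": 0,"wz": 0,"tx": 2,"ty": -60.3,"tz": 39,"grip": 20},
    {"wx": 0,"wy": 0,"wz": 0,"tx": 2,"ty": -60.3,"tz": 44,"grip": 20},
    {"wx": 0,"wy": 0,"wz": 0,"tx": 2,"ty": -60.3,"tz": 46,"grip": 20},
    {"wx": 0,"wy": 0,"wz": 0,"tx": 2,"ty": -60.3,"tz": 46,"grip": 20},
    {"wx": 0,"wy": 0,"wz": 0,"tx": 2,"ty": -60.3,"tz": 46,"grip": 20},
  ],
)

```text
t: 13.6
position: [597.3, -75.9, 66.6]
orientation: [[0.272, -0.962, 0.001], [-0.962, -0.272, -0.0], [0.0, -0.001, -1.0]]
ft_force: [0.4, -0.2, -0.6]
opening: 0.418
```

Run:
```python
from fit import *
s=snap('wrist','w12'); 
o=env.get_obs();p=o['position'];z=p[2]-7; b=proj(s,(p[0],p[1],z)); print(b,z)
n_,e,q=fit(s,*b,20,160,38,66,z,19*.983,c0=p[:2]); print('narrow',n_,e)
bw=proj(s,(595.7,-74.5,45)); print(bw)
d,e,q=fit(s,*bw,-140,-40,65,100,45,27*.983,'sat',c0=(596,-75)); print('wide',d,e,q[::6].round().tolist())
c,n=np.cos(.27),np.sin(.27);v=d-n_; print('wide-narrow press x,y',v@[c,n],v@[-n,c])
to((595.7,-74.5,63.6),-74.2)
cv2.imwrite('pics/c12.png',s['img'][150:450,150:500])
```

```text
[324.81715437 328.37355588] 59.70044855931542
narrow [596.96591035 -76.15494273] 0.37289479985492946
[320.02667209 312.4075092 ]
wide [598.33209888 -73.62683447] 0.14610809230461008 [[263.0, 265.0], [280.0, 248.0], [302.0, 239.0], [325.0, 237.0], [348.0, 242.0], [368.0, 256.0]]
wide-narrow press x,y 1.9910186858602885 2.072111732596089
t 13.65 pos [597.4 -75.9  66.7] F [-0.1  0.3 -0.8] open 0.417
SHIFT [-1.8  1.2  3.1] W [-0.001 -0.    -0.   ]
```

Run:
```python
from fit import *
s=load('w12'); im=s['img'].copy()
p=env.get_obs()['position']
bw=proj(s,(595.7,-74.5,45))
for (a0,a1,c0) in((-150,-30,(324,325)),(-140,-40,(320,312))):
    for R in(26.5,27):
        d,e,q=fit(s,*c0,a0,a1,66,98,45,R,'sat',c0=(596,-75)); print('wide',d,e,proj(s,(*d,45)))
for u,v in q: cv2.circle(im,(int(u),int(v)),1,(0,0,255),-1)
z=59.7; b=proj(s,(p[0],p[1],z))
for a0,a1 in((30,80),(100,150),(20,160)):
    n_,e,q=fit(s,*b,a0,a1,40,60,z,18.7,c0=p[:2]); print('narrow',n_,e,proj(s,(*n_,z)))
for u,v in q: cv2.circle(im,(int(u),int(v)),1,(255,0,0),-1)
cv2.imwrite('pics/c12.png',cv2.resize(im[200:430,200:450],None,fx=2.5,fy=2.5))
```

```text
wide [598.22030223 -73.65043288] 0.26673589433257483 [319.6415169  305.91613013]
wide [597.65549339 -73.80316708] 0.3570365288385311 [319.6307965  307.35150959]
wide [598.3589547  -73.60926472] 0.20332128953631212 [319.63464195 305.56084085]
wide [597.82306994 -73.75732433] 0.2722799745496829 [319.63261104 306.92561596]
narrow [597.11288953 -76.49615491] 0.2534169386155618 [326.3547075  329.42092415]
narrow [597.45777987 -72.47870395] 0.3261025018121302 [315.24582877 325.67032023]
narrow [596.99193738 -76.14231867] 0.3773960490200601 [325.2582989  329.47574458]
```

View pics/c12.png

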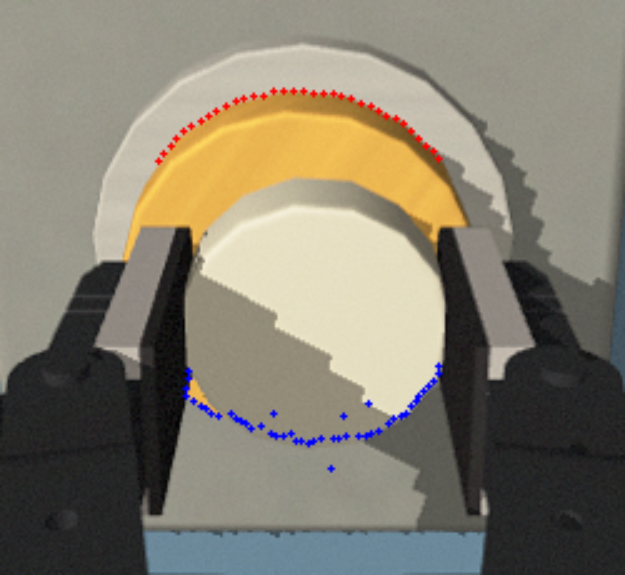

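Run:
```python
from fit import *
s=load('w12'); c,n=np.cos(.27),np.sin(.27)
N=atz(s,326.2,329,59.7)[:2]
for R in(26.5,27):
    d,e,q=fit(s,320,312,-140,-40,66,98,33,R,'sat',c0=(596,-75)); v=d-N
    print('wide',d,e,'narrow',N,'press x,y',v@[c,n],v@[-n,c])
```

```text
wide [595.29388281 -74.31414723] 0.0966777443812461 narrow [597.25230702 -76.40200907] press x,y -1.3305738648151357 2.5345937730855
wide [594.74270421 -74.47866565] 0.12104271660534849 narrow [597.25230702 -76.40200907] press x,y -1.905665991502921 2.523052372116668
```

Run:
```python
from fit import *
s=load('w12'); c,n=np.cos(.27),np.sin(.27)
print('cam fwd',s['extrinsics'][:3,2].round(3))
for nm,u,v,z,r in (('wide top far',320,244.8,45,-27),('wide bot far',320,236.8,33,-27),('plate far',321,218,33,-34),('nar near top',325,376,60,19),('nar far top',325,282,60,-19),('nar far bot',325,271.5,48,-19)):
    p=atz(s,u,v,z)[:2]; print(nm,'centre press x',(p@[c,n]+r).round(2),'y',(p@[-n,c]).round(2))
print('nar y', [(atz(s,u,312,57)[:2]@[-n,c]).round(2) for u in(200+186/2.5,200+445/2.5)])
print('wide y', [(atz(s,u,300,45)[:2]@[-n,c]).round(2) for u in(200+127/2.5,200+470/2.5)])
print('plate y', [(atz(s,u,300,33)[:2]@[-n,c]).round(2) for u in(200+95/2.5,200+512/2.5)])
```

```text
cam fwd [-0.265 -0.077 -0.961]
wide top far centre press x 553.7 y -230.65
wide bot far centre press x 553.23 y -230.53
plate far centre press x 553.65 y -230.9
nar near top centre press x 555.91 y -232.61
nar far top centre press x 553.55 y -232.45
nar far bot centre press x 552.7 y -232.47
nar y [np.float64(-215.15), np.float64(-250.71)]
wide y [np.float64(-205.0), np.float64(-255.92)]
plate y [np.float64(-197.59), np.float64(-264.67)]
```

Along press x the pearl is centred within about 0.7 mm. In press y it is about 2 mm off, so I'll correct that and lower it to contact.

Call:
drive_tool(
  commands=[
    {"wx": 0,"wy": 0,"wz": 0,"tx": -2,"ty": 0,"tz": 0,"grip": 20},
    {"wx": 0,"wy": 0,"wz": 0,"tx": -2,"ty": 0,"tz": 1.5,"grip": 20},
    {"wx": 0,"wy": 0,"wz": 0,"tx": -2,"ty": 0,"tz": 2.5,"grip": 20},
    {"wx": 0,"wy": 0,"wz": 0,"tx": -2,"ty": 0,"tz": 2.5,"grip": 20},
    {"wx": 0,"wy": 0,"wz": 0,"tx": -2,"ty": 0,"tz": 2.5,"grip": 20},
  ],
)

```text
t: 14.15
position: [596.4, -73.7, 63.6]
orientation: [[0.272, -0.962, 0.0], [-0.962, -0.272, 0.0], [-0.0, -0.0, -1.0]]
ft_force: [-0.2, 0.6, 0.8]
opening: 0.415
```

Call:
drive_tool(
  commands=[
    {"wx": 0,"wy": 0,"wz": 0,"tx": 0,"ty": 0,"tz": 0.4,"grip": 20},
    {"wx": 0,"wy": 0,"wz": 0,"tx": 0,"ty": 0,"tz": 0.4,"grip": 20},
    {"wx": 0,"wy": 0,"wz": 0,"tx": 0,"ty": 0,"tz": 0.4,"grip": 20},
  ],
)

```text
t: 14.45
position: [596.5, -73.7, 63.6]
orientation: [[0.272, -0.962, 0.0], [-0.962, -0.272, 0.0], [-0.0, -0.0, -1.0]]
ft_force: [-1.4, 0.1, 5.9]
opening: 0.42
```

Contact at 6 N. I'll release gently, rise and back off.

Call:
drive_tool(
  commands=[
    {"wx": 0,"wy": 0,"wz": 0,"tx": 0,"ty": 0,"tz": -0.2,"grip": 42},
    {"wx": 0,"wy": 0,"wz": 0,"tx": 0,"ty": 0,"tz": -0.2,"grip": 50},
    {"wx": 0,"wy": 0,"wz": 0,"tx": 0,"ty": 0,"tz": -0.2,"grip": 75},
    {"wx": 0,"wy": 0,"wz": 0,"tx": 0,"ty": 0,"tz": -0.2,"grip": 75},
    {"wx": 0,"wy": 0,"wz": 0,"tx": 0,"ty": 0,"tz": -0.2,"grip": 75},
    {"wx": 0,"wy": 0,"wz": 0,"tx": 0,"ty": 0,"tz": -15,"grip": 75},
    {"wx": 0,"wy": 0,"wz": 0,"tx": 0,"ty": 0,"tz": -47,"grip": 75},
    {"wx": 0,"wy": 0,"wz": 0,"tx": 0,"ty": 30,"tz": -47,"grip": 75},
    {"wx": 0,"wy": 0,"wz": 0,"tx": 0,"ty": 60,"tz": -47,"grip": 75},
    {"wx": 0,"wy": 0,"wz": 0,"tx": 0,"ty": 60,"tz": -47,"grip": 75},
    {"wx": 0,"wy": 0,"wz": 0,"tx": 0,"ty": 60,"tz": -47,"grip": 75},
  ],
)

```text
t: 15.55
position: [539.0, -90.5, 111.3]
orientation: [[0.272, -0.962, 0.001], [-0.962, -0.272, -0.0], [0.001, -0.001, -1.0]]
ft_force: [0.3, 0.6, -0.6]
opening: 0.878
```

Run:
```python
from fit import *
s=snap('wrist','w13')
m=cv2.inRange(cv2.cvtColor(s['img'],cv2.COLOR_BGR2HSV),(15,110,90),(32,255,255)); m[:, :200]=0
v,u=np.nonzero(m); print('brass bbox',u.min(),u.max(),v.min(),v.max())
k=(proj(s,(596,-74.5,57)),proj(s,(596,-74.5,45)),proj(s,(596,-74.5,33))); print(k)
P=fit(s,*k[2],0,360,64,88,33,33.4,c0=(596,-75));W=fit(s,*k[1],0,360,52,78,45,26.5,'sat',c0=(596,-75))
im=s['img']; hs=cv2.cvtColor(im,cv2.COLOR_BGR2HSV)[:,:,1]
s2=dict(s); s2['img']=255-np.repeat(hs[:,:,None],3,2)
N=fit(s2,*k[0],0,360,36,56,57,18.7,c0=(596,-75))
c,n=np.cos(.27),np.sin(.27)
for nm,f in(('plate',P),('wide',W),('narrow',N)): d=f[0]-P[0]; print(nm,f[0],f[1],'rel plate x,y',d@[c,n],d@[-n,c])
to((0,0,0),-74.2)
```

```text
brass bbox 264 384 78 201
(array([324.74070324, 142.16090827]), array([324.71841421, 140.51573479]), array([324.69874429, 139.06393492]))
plate [595.65613128 -74.67124696] 0.11762363795021713 rel plate x,y 0.0 0.0
wide [595.68087385 -74.39737137] 0.12396717722186956 rel plate x,y 0.09689739285097805 0.2573537017235279
narrow [595.08862729 -74.39743327] 0.1888885752679066 rel plate x,y -0.47390911728930024 0.41526481596637066
t 15.6 pos [539.8 -90.1 111.2] F [ 0.9 -0.3 -0.2] open 0.878
SHIFT [-233.8  495.   110.1] W [-0.002 -0.001  0.   ]
```

The stack is good: both discs sit within about 0.6 mm of the plate axis. Next I'll rise, turn 90° so the jaws close along press x, and hover over the handle's right half.

Call:
drive_tool(
  commands=[
    {"wx": 0,"wy": 0,"wz": -0.14,"tx": 0,"ty": 0,"tz": -45,"grip": 75},
    {"wx": 0,"wy": 0,"wz": -0.28,"tx": 0,"ty": 0,"tz": -90,"grip": 75},
    {"wx": 0,"wy": 0,"wz": -0.42,"tx": 0,"ty": 0,"tz": -135,"grip": 75},
    {"wx": 0,"wy": 0,"wz": -0.56,"tx": 0,"ty": 0,"tz": -180,"grip": 75},
    {"wx": 0,"wy": 0,"wz": -0.7,"tx": 0,"ty": 0,"tz": -224,"grip": 75},
    {"wx": 0,"wy": 0,"wz": -0.84,"tx": 0,"ty": 0,"tz": -224,"grip": 75},
    {"wx": 0,"wy": 0,"wz": -0.98,"tx": 0,"ty": -20,"tz": -224,"grip": 75},
    {"wx": 0,"wy": 0,"wz": -1.12,"tx": 10,"ty": -50,"tz": -224,"grip": 75},
    {"wx": 0,"wy": 0,"wz": -1.26,"tx": 20,"ty": -85,"tz": -224,"grip": 75},
    {"wx": 0,"wy": 0,"wz": -1.4,"tx": 30,"ty": -120,"tz": -224,"grip": 75},
    {"wx": 0,"wy": 0,"wz": -1.566,"tx": 43,"ty": -156,"tz": -224,"grip": 75},
    {"wx": 0,"wy": 0,"wz": -1.566,"tx": 43,"ty": -156,"tz": -224,"grip": 75},
    {"wx": 0,"wy": 0,"wz": -1.566,"tx": 43,"ty": -156,"tz": -224,"grip": 75},
    {"wx": 0,"wy": 0,"wz": -1.566,"tx": 43,"ty": -156,"tz": -224,"grip": 75},
  ],
)

```text
t: 17.0
position: [700.3, -88.7, 334.6]
orientation: [[0.964, 0.267, 0.0], [0.267, -0.964, 0.0], [0.0, -0.0, -1.0]]
ft_force: [-0.3, -0.3, 0.2]
opening: 0.88
```

Run:
```python
from fit import *
s=snap('wrist','w14')
c,n=np.cos(np.radians(15.5)),np.sin(np.radians(15.5))
X=np.array([c,n,0]);Y=np.array([-n,c,0]);O=np.array([596.2,-74.5,0])
for y in(-65,0,65): print(y,proj(s,O+98*X+y*Y+[0,0,279]).round(0))
m=cv2.inRange(cv2.cvtColor(s['img'],cv2.COLOR_BGR2HSV),(8,70,90),(25,255,255))
nn,l,st,cc=cv2.connectedComponentsWithStats(m)
for i in range(1,nn):
    if st[i,4]>500:
        v,u=np.nonzero(l==i); vx,vy,x0,y0=cv2.fitLine(np.c_[u,v].astype(np.float32),cv2.DIST_L2,0,.01,.01).ravel()
        print(cc[i].round(1),st[i],'axis',vx.round(3),vy.round(3)); P=atz(s,*cc[i],271)-O; print(P@X,P@Y)
        A=atz(s,x0,y0,271);B=atz(s,x0+50*vx,y0+50*vy,271); print('axis yaw',np.degrees(np.arctan2(*(B-A)[1::-1])))
to(O+98*X-42*Y+[0,0,271],15.5)
print(env.get_obs()['qpos'].round(0))
```

```text
-65 [329. 323.]
0 [329. 184.]
65 [330.  17.]
[327.5 164.4] [  309    18    38   303 10570] axis 0.003 1.0
97.26349938849472 7.428759832888279
axis yaw -74.32711318970186
[571.9 113.1] [ 500   60  140  109 9251] axis 0.932 0.362
202.18489002004787 29.736904427402933
axis yaw -2.74080189252943
[228.5 144.3] [ 197  117   57   58 1268] axis 0.467 0.884
54.46228982789947 16.199774903468033
axis yaw -48.93316915801577
[  7.5 381.3] [  0 362  22  42 544] axis 0.044 -0.999
-71.0326487570529 -104.37797467145381
axis yaw 90.1910070924684
t 17.05 pos [700.1 -88.8 334.9] F [0.4 0.6 0.4] open 0.875
SHIFT [ 1.7  0.4 63.9] W [ 0. -0. -0.]
[ 16.  35. -21.  72.  12.  76.  11.]
```

The handle's axis lies at wrist u≈327, within 1 mm and 0.3° of the prediction. I'll descend and grip it.

Call:
drive_tool(
  commands=[
    {"wx": 0,"wy": 0,"wz": 0,"tx": 1.3,"ty": 0.4,"tz": 25,"grip": 75},
    {"wx": 0,"wy": 0,"wz": 0,"tx": 1.3,"ty": 0.4,"tz": 48,"grip": 75},
    {"wx": 0,"wy": 0,"wz": 0,"tx": 1.3,"ty": 0.4,"tz": 60,"grip": 60},
    {"wx": 0,"wy": 0,"wz": 0,"tx": 1.3,"ty": 0.4,"tz": 64,"grip": 50},
    {"wx": 0,"wy": 0,"wz": 0,"tx": 1.3,"ty": 0.4,"tz": 64,"grip": 40},
    {"wx": 0,"wy": 0,"wz": 0,"tx": 1.3,"ty": 0.4,"tz": 64,"grip": 30},
    {"wx": 0,"wy": 0,"wz": 0,"tx": 1.3,"ty": 0.4,"tz": 64,"grip": 20},
    {"wx": 0,"wy": 0,"wz": 0,"tx": 1.3,"ty": 0.4,"tz": 64,"grip": 5},
    {"wx": 0,"wy": 0,"wz": 0,"tx": 1.3,"ty": 0.4,"tz": 64,"grip": 5},
    {"wx": 0,"wy": 0,"wz": 0,"tx": 1.3,"ty": 0.4,"tz": 64,"grip": 5},
    {"wx": 0,"wy": 0,"wz": 0,"tx": 1.3,"ty": 0.4,"tz": 64,"grip": 5},
  ],
)

```text
t: 18.15
position: [702.0, -89.2, 271.5]
orientation: [[0.964, 0.268, 0.001], [0.268, -0.964, -0.0], [0.001, 0.001, -1.0]]
ft_force: [-2.7, 0.0, 5.6]
opening: 0.166
```

Run:
```python
from h import *
o=env.get_obs(); print(o['position'],o['ft_force'],o['opening'])
# arc offsets from the rest pose: tool x = press x, tool z = down
r=np.hypot(210,45); a0=np.arctan2(45,210)
f=lambda q:np.array([120-r*np.cos(a0+1.257-q),57+r*np.sin(a0+1.257-q)])
for q in [0,.15,.3,.45,.6,.75,.9,1.0,1.08,1.14,1.19,1.22,1.257]: d=f(q)-f(0); print(q,'tx',d[0].round(1),'tz',-d[1].round(1))
```

```text
[701.99997975 -89.21522225 271.50165111] [-2.72409573  0.0186855   5.58529466] 0.16557968580344934
0 tx 0.0 tz -0.0
0.15 tx -31.7 tz 5.7
0.3 tx -62.2 tz 16.0
0.45 tx -90.7 tz 30.8
0.6 tx -116.8 tz 49.7
0.75 tx -139.7 tz 72.3
0.9 tx -159.0 tz 98.1
1.0 tx -169.6 tz 116.7
1.08 tx -176.8 tz 132.4
1.14 tx -181.3 tz 144.4
1.19 tx -184.5 tz 154.7
1.22 tx -186.2 tz 160.9
1.257 tx -188.0 tz 168.6
```

Run:
```python
import numpy as np
r=np.hypot(210,45); a0=np.arctan2(45,210)
f=lambda q:np.array([120-r*np.cos(a0+1.257-q),57+r*np.sin(a0+1.257-q)])
for k in range(1,19): d=f(.06*k)-f(0); print((d[0]).round(1),-d[1].round(1),end='; ')
```

```text
-12.8 1.7; -25.4 4.2; -37.9 7.4; -50.2 11.4; -62.2 16.0; -73.8 21.5; -85.2 27.5; -96.2 34.3; -106.7 41.7; -116.8 49.7; -126.4 58.4; -135.4 67.5; -143.9 77.2; -151.8 87.4; -159.0 98.1; -165.6 109.1; -171.5 120.6; -176.8 132.4;
```

Call:
drive_tool(
  commands=[
    {"wx": 0,"wy": 0,"wz": 0,"tx": -12.8,"ty": 0,"tz": 1.7,"grip": 5},
    {"wx": 0,"wy": 0,"wz": 0,"tx": -25.4,"ty": 0,"tz": 4.2,"grip": 5},
    {"wx": 0,"wy": 0,"wz": 0,"tx": -37.9,"ty": 0,"tz": 7.4,"grip": 5},
    {"wx": 0,"wy": 0,"wz": 0,"tx": -50.2,"ty": 0,"tz": 11.4,"grip": 5},
    {"wx": 0,"wy": 0,"wz": 0,"tx": -62.2,"ty": 0,"tz": 16,"grip": 5},
    {"wx": 0,"wy": 0,"wz": 0,"tx": -73.8,"ty": 0,"tz": 21.5,"grip": 5},
    {"wx": 0,"wy": 0,"wz": 0,"tx": -85.2,"ty": 0,"tz": 27.5,"grip": 5},
    {"wx": 0,"wy": 0,"wz": 0,"tx": -96.2,"ty": 0,"tz": 34.3,"grip": 5},
    {"wx": 0,"wy": 0,"wz": 0,"tx": -96.2,"ty": 0,"tz": 34.3,"grip": 5},
  ],
)

```text
t: 19.05
position: [610.0, -115.1, 236.5]
orientation: [[0.964, 0.267, 0.003], [0.267, -0.964, 0.0], [0.003, 0.001, -1.0]]
ft_force: [3.7, -0.2, 1.6]
opening: 0.169
```

Call:
drive_tool(
  commands=[
    {"wx": 0,"wy": 0,"wz": 0,"tx": -10.5,"ty": 0,"tz": 7.4,"grip": 5},
    {"wx": 0,"wy": 0,"wz": 0,"tx": -20.6,"ty": 0,"tz": 15.4,"grip": 5},
    {"wx": 0,"wy": 0,"wz": 0,"tx": -30.2,"ty": 0,"tz": 24.1,"grip": 5},
    {"wx": 0,"wy": 0,"wz": 0,"tx": -39.2,"ty": 0,"tz": 33.2,"grip": 5},
    {"wx": 0,"wy": 0,"wz": 0,"tx": -47.7,"ty": 0,"tz": 42.9,"grip": 5},
    {"wx": 0,"wy": 0,"wz": 0,"tx": -55.6,"ty": 0,"tz": 53.1,"grip": 5},
    {"wx": 0,"wy": 0,"wz": 0,"tx": -62.8,"ty": 0,"tz": 63.8,"grip": 5},
    {"wx": 0,"wy": 0,"wz": 0,"tx": -69.4,"ty": 0,"tz": 74.8,"grip": 5},
    {"wx": 0,"wy": 0,"wz": 0,"tx": -75.3,"ty": 0,"tz": 86.3,"grip": 5},
    {"wx": 0,"wy": 0,"wz": 0,"tx": -80.6,"ty": 0,"tz": 98.1,"grip": 5},
    {"wx": 0,"wy": 0,"wz": 0,"tx": -80.6,"ty": 0,"tz": 98.1,"grip": 5},
    {"wx": 0,"wy": 0,"wz": 0,"tx": -80.6,"ty": 0,"tz": 98.1,"grip": 5},
  ],
)

```text
t: 20.25
position: [532.0, -136.9, 136.9]
orientation: [[0.963, 0.268, 0.001], [0.268, -0.963, -0.0], [0.001, 0.001, -1.0]]
ft_force: [8.5, -0.6, -2.1]
opening: 0.166
```

```bash
cat > lev.py <<'E'
from h import *
c,n=np.cos(np.radians(15.6)),np.sin(np.radians(15.6))
X=np.array([c,n,0]);Y=np.array([-n,c,0]);O=np.array([596.2,-74.5,0])
def st():
    o=env.get_obs();p=o['position']-O; x,y,z=p@X,p@Y,p[2]
    q=1.257+np.arctan2(45,210)-np.arctan2(z-57,120-x)
    print('press x,y,z',np.round([x,y,z],1),'r',np.hypot(120-x,z-57).round(1),'lever',q.round(3),'F x,z',(o['ft_force']@X).round(1),o['ft_force'][2].round(1),o['opening'].round(3))
E
python3 -c "
from lev import *
st()"
```

```text
Traceback (most recent call last):
  File "lev.py", line 7, in st
    print('press x,y,z',np.round([x,y,z],1),'r',np.hypot(120-x,z-57).round(1),'lever',q.round(3),'F x,z',(o['ft_force']@X).round(1),o['ft_force'][2].round(1),o['opening'].round(3))
                                                                                                                                                              ^^^^^^^^^^^^^^^^^^
AttributeError: 'float' object has no attribute 'round'
```

Call:
drive_tool(
  commands=[
    {"wx": 0,"wy": 0,"wz": 0,"tx": -1,"ty": 0,"tz": 6,"grip": 5},
    {"wx": 0,"wy": 0,"wz": 0,"tx": -3.5,"ty": 0,"tz": 12,"grip": 5},
    {"wx": 0,"wy": 0,"wz": 0,"tx": -4.8,"ty": 0,"tz": 16,"grip": 5},
    {"wx": 0,"wy": 0,"wz": 0,"tx": -4.8,"ty": 0,"tz": 16,"grip": 5},
    {"wx": 0,"wy": 0,"wz": 0,"tx": -4.8,"ty": 0,"tz": 16,"grip": 5},
  ],
)

```text
t: 20.75
position: [526.7, -138.4, 121.8]
orientation: [[0.964, 0.267, -0.0], [0.267, -0.964, -0.001], [-0.0, 0.001, -1.0]]
ft_force: [2.1, -5.0, 4.0]
opening: 0.162
```

```bash
sed -i "s/o\['opening'\].round(3)/o['opening']/" lev.py; python3 -c "
from lev import *
st()"
```

```text
press x,y,z [-84.1 -42.9 121.8] r 214.1 lever 1.161 F x,z 0.7 4.0 0.16184537121137352
```

Call:
drive_tool(
  commands=[
    {"wx": 0,"wy": 0,"wz": 0,"tx": -2,"ty": 0,"tz": 6,"grip": 5},
    {"wx": 0,"wy": 0,"wz": 0,"tx": -3,"ty": 0,"tz": 10,"grip": 5},
    {"wx": 0,"wy": 0,"wz": 0,"tx": -3.7,"ty": 0,"tz": 14,"grip": 5},
    {"wx": 0,"wy": 0,"wz": 0,"tx": -3.7,"ty": 0,"tz": 14,"grip": 5},
    {"wx": 0,"wy": 0,"wz": 0,"tx": -3.7,"ty": 0,"tz": 14,"grip": 5},
  ],
)

```text
t: 21.25
position: [522.8, -139.4, 107.7]
orientation: [[0.964, 0.267, -0.001], [0.267, -0.964, -0.001], [-0.001, 0.001, -1.0]]
ft_force: [1.8, -4.8, 4.4]
opening: 0.165
```

```bash
python3 -c "
from lev import *
st()"
```

```text
press x,y,z [-88.2 -42.8 107.7] r 214.2 lever 1.229 F x,z 0.5 4.4 0.16482172430996528
```

Call:
drive_tool(
  commands=[
    {"wx": 0,"wy": 0,"wz": 0,"tx": -0.7,"ty": 0,"tz": 3,"grip": 5},
    {"wx": 0,"wy": 0,"wz": 0,"tx": -1.2,"ty": 0,"tz": 5.7,"grip": 5},
    {"wx": 0,"wy": 0,"wz": 0,"tx": -1.2,"ty": 0,"tz": 5.7,"grip": 5},
    {"wx": 0,"wy": 0,"wz": 0,"tx": -1.2,"ty": 0,"tz": 5.7,"grip": 5},
  ],
)

```text
t: 21.65
position: [521.6, -139.8, 102.3]
orientation: [[0.964, 0.267, -0.001], [0.267, -0.964, -0.001], [-0.001, 0.001, -1.0]]
ft_force: [-0.5, -5.6, 8.2]
opening: 0.161
```

Run:
```python
from lev import *
st()
s=snap('scene','s15'); w=snap('wrist','w15')
f=proj(s,O+[0,0,65]); print(f, proj(w,O+[0,0,65]), proj(w,O-90*X-42*Y+[0,0,102]), proj(w,O-90*X+65*Y+[0,0,102]))
u,v=f.astype(int)
a=cv2.resize(s['img'][v-60:v+40,u-70:u+70],None,fx=4,fy=4,interpolation=2)
b=cv2.resize(w['img'],None,fx=.35,fy=.35,interpolation=3)
C=np.zeros((600,560,3),np.uint8); C[:400]=a; C[400:400+168,:224]=b; cv2.imwrite('pics/c15.png',C)
```

```text
press x,y,z [-89.4 -42.9 102.3] r 214.3 lever 1.255 F x,z -1.9 8.2 0.16129860360186346
[320.91223715 298.8712836 ] [557.96643484 188.29585318] [324.11551761 335.5179276 ] [322.7172345  -36.06001899]
```

View pics/c15.png

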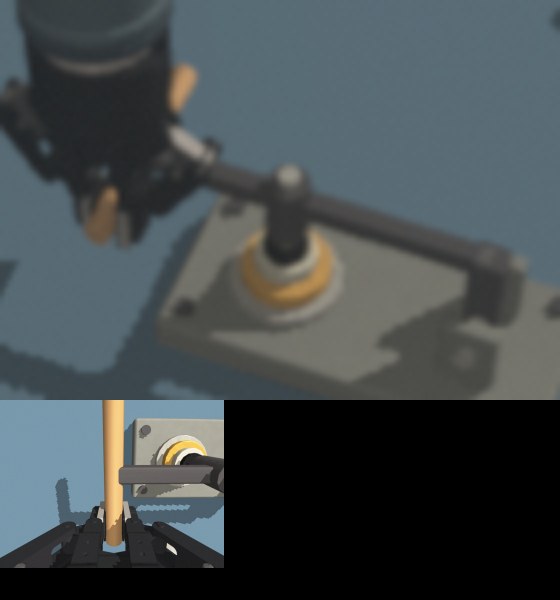

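The final view shows the lever level, the foot on the pearl/brass stack still centred on the plate, and the handle in the jaws. I'll average a few force readings as a last check, then hand in.

Run:
```python
from lev import *
F=[];Z=[]
for _ in range(8):
    env.snapshot('wrist'); o=env.get_obs(); F.append(o['ft_force']); Z.append(o['position'][2])
print(np.mean(F,0),np.std(F,0),np.mean(Z),o['t']); st()
```

```text
[-0.27781401 -5.46722673  7.62680224] [0.47505655 0.28147469 0.67463066] 102.37186642645838 22.15
press x,y,z [-89.4 -42.8 102.4] r 214.3 lever 1.255 F x,z -1.9 7.2 0.16472604073966357
```

The average is 7.6 N up at the handle (about 7 N expected halfway in), at z = 102.4 mm (102 expected) and lever 1.255 rad.

```bash
python3 -c "
from h import *
print(env.sign_off())"
```

```text
the job is handed in; nothing more can be done
None
```

The job is done and handed in at about 22 s, with the gripper still holding the handle. The sign-off gave no verdict.

- **Discs:** I picked the 54 mm brass disc; the other two brass discs measured about 40 and 69 mm. After I let go of each, the wide disc was about 0.3 mm and the narrow disc about 0.6 mm from the plate's centre.
- **Press:** The lever is at about 1.255 rad (target 1.257), with the handle at 102.4 mm (target 102). The upward force averages 7.6 N, against about 7 N expected, so the foot should be about 8 mm in. I worked that out from lever angle and force and did not measure the foot gap itself. The last picture shows the stack still centred under the foot.
- **Disagreements:** The top camera read 2 to 4 mm off from the wrist camera, so I used the wrist camera for placing. About 5 N of sideways force remains along the handle, well under the limits.
- **Bystanders:** I never went near the hammer, pliers or tin, but I did not check them again at the end.

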